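# Reopen the gas valves through the guard window

## Robot

A 6-joint arm with a two-finger parallel gripper is mounted at the origin on the work surface. World frame = base frame: x ahead of the robot, y to its left, z up, the work surface at z = 0. Lengths are in m, angles in rad, forces in N, time in s.
With the tool pointing down it reaches from about 0.375 to 0.9 m from the base axis. Payload 3.1 kg.
Tool frame: the origin (TCP) lies between the finger pads; the fingertips stand 19 mm ahead of it and the grasp point (between the pads) is the TCP; z points along the fingers, y is the direction in which the jaws open and shut (so a half turn about z gives the same grasp; the last joint's range is limited). The gripper opens to 85 mm and grips with 20 to 120 N. Pads are 22 mm wide; open, the fingers measure 114 mm over their backs; the gripper's body (76 mm by 85 mm) begins 54 mm behind the grasp point. The pads swing forward as they close: fully open they stand 13 mm farther back than shut.
Start: joints at [-1.51, 0.527, 1.433, -0, 1.181, -0.178], TCP at [0.148, -0.607, 0.25] pointing down, gripper open.
Joint ranges: [-3.08, 3.08], [-0.75, 2.2], [0.22, 2.44], [-1.43, 4.57], [0, 2.65], [-2.85, 2.85]. Speed limits (rad/s): [2.79, 2.79, 3.14, 3.14, 3.14, 3.14].

## Interface

Orientations are given as a unit quaternion [x, y, z, w].
In Python, from station import manip, optics, job gives the robot as it stands.
- The arm moves only by the shell command python3 -m inch 'ROWS' [OPENING] [FORCE]. ROWS is JSON, one flat list of numbers, 4 for each row, row after row: the shift along the world's x, y, z in cm, then the turn about the world's z in rad. A call has 1 to 20 rows; each row shifts and turns the commanded pose from where the row before left it; what a row does not reach is not made up. A row lasts 1/8 s, in which the tool goes at most 62.5 mm and 10.7 degrees, less where a joint would pass 70% of its speed; a pose out of reach is approached as far as the arm can. A call with a gripper value outside its range is refused whole. OPENING is the opening in per cent of the stroke, from 0 (shut) to 100 (fully open), set as the call begins (- or left out, the last holds). The fingers move at their own pace and stop on an object; FORCE is the grip in N (left out, the last holds). Time passes only in rows, so rows that do not move let the fingers close. It gives the time, the measured TCP pose, the force and the opening at its end, in the units of the state.
- manip.sense(): the state, without advancing time (a new reading comes with each control period).
- optics.snapshot(name): name is "scene" or "side" or "wrist"; returns (picture, depth): 400x640x3 uint8, red, green, blue; 400x640 float32, m along the optical axis (not along the pixel's ray), 0 where there is no reading.
- optics.camera_model(name): a dict with "mtx" (3x3 intrinsics, pixels), "camera_from_world" (4x4, takes a point from world to camera coordinates); the wrist camera has in their place "tool_from_camera" (4x4, takes a point from camera to tool coordinates, whose origin is the TCP and whose axes are the flange's). Camera axes: x right, y up, looking along -z (the intrinsics and any distortion apply to the point x, -y, -z); pixel columns grow to the right and rows downward; lengths in m; the calibration is good to about 2 mm. The wrist camera is an equidistant fisheye: a pixel r from the principal point sees the ray r / f radians off the axis. A picture is of the moment at which its call begins: read the wrist's pose just before it. camera_model takes no time and is no camera call.
- job.sign_off(): hands the job in, once; it reports no verdict.
The state is a dict: "t": time; "q": joint angles; "qd": joint speeds; "tau": joint torques, N m; "tcp_pos": TCP position; "tool_rot": TCP orientation; "force": force on the tool from outside, world axes, zero at the start; "ft_torque": the same for the moment, N m; "finger_gap": opening from 0.0 (shut) to 1.0 (fully open).
Only numpy, scipy, OpenCV 4.12 (cv2) and the standard library are available. Lean on these libraries where they do the work, as an engineer would, in place of code of your own. Each camera call takes 0.05 s, during which the arm holds its last target.

## Task

The line filters have been changed and the gas to the incubators has to go back on: two of the three black valve levers on the gas manifold still stand raised. Reach in through the window of the guard and with the fingertips press each raised lever down until it lies fully flat on its stop like the third one, which must stay down, without straining the valves. Do not touch the guard at all, do not lift or carry anything, leave the things lying about where they are, and finish with the hand clear.

Things in the scene. Friction and masses are not known exactly. Their poses are not given: they have to be found in the camera images.
- manifold: fixed gas manifold on a grey base plate 270 x 340 x 12 mm (x from -115 to +155 mm, y from -150 to +190 mm of the origin): aluminium header block, three valves, three white disc filters on the +x side, and at (-70, +150) mm a small round gauge whose top is 110 mm high. Origin on the bench; x points away from the robot, y along the row of valves, z up
- guard: fixed guard over the three valves: clear plastic side walls and a flat steel top plate 3 mm thick whose upper face is 138 mm above the bench. Outside 165 x 246 mm (x -95 to +70, y -123 to +123 mm from its origin). Its origin and axes are those of the manifold. The only way in is the window in its top
- window (a point): centre of the rectangular window in the guard's top plate, at the plate's upper face. The window measures 115 mm along the guard's x and 196 mm along its y. It spans -70 to +45 mm in x and -98 to +98 mm in y from the guard's origin. The valves stand at x = +15 mm and y = -58, 0, +58 mm
- valve_a: fixed brass toggle valve, one of three alike in a row under the guard (58 mm apart; which of the three places this one has differs from run to run). Origin on the bench below the valve; z up, y along the row, and its lever points to -x. The body is 28 x 26 mm seen from above. The lever's cross pin runs along y, 88 mm above the origin
- valve_b: fixed brass toggle valve, one of three alike in a row under the guard (58 mm apart; which of the three places this one has differs from run to run). Origin on the bench below the valve; z up, y along the row, and its lever points to -x. The body is 28 x 26 mm seen from above. The lever's cross pin runs along y, 88 mm above the origin
- valve_c: fixed brass toggle valve, one of three alike in a row under the guard (58 mm apart; which of the three places this one has differs from run to run). Origin on the bench below the valve; z up, y along the row, and its lever points to -x. The body is 28 x 26 mm seen from above. The lever's cross pin runs along y, 88 mm above the origin
- lever_a (a joint): angle of the black lever of valve_a above level, rad: 0 = fully down on its stop, flat along its pipe; 1.0 = most raised. Its tip travels down and out to -x in an arc about the pin as it is pressed. Held by friction only (about 0.25 N m: some 6 N at 40 mm from the pin), it stays where it is left. Raised 0.6 to 0.95 at the start
- lever_a_tip (a point): middle of the end of the lever of valve_a, 52 mm from its pin. The lever is 8 mm thick and 12 mm wide, with a paddle 16 mm wide over its last 22 mm. Raised, it leans from the pin up towards the valve's -x, and the face to press looks to +x and up
- lever_b (a joint): angle of the black lever of valve_b above level, rad: 0 = fully down on its stop, flat along its pipe; 1.0 = most raised. Its tip travels down and out to -x in an arc about the pin as it is pressed. Held by friction only (about 0.25 N m: some 6 N at 40 mm from the pin), it stays where it is left. Raised 0.6 to 0.95 at the start
- lever_b_tip (a point): middle of the end of the lever of valve_b, 52 mm from its pin. The lever is 8 mm thick and 12 mm wide, with a paddle 16 mm wide over its last 22 mm. Raised, it leans from the pin up towards the valve's -x, and the face to press looks to +x and up
- lever_c (a joint): angle of the black lever of valve_c above level, rad: 0 = fully down on its stop, flat along its pipe; 1.0 = most raised. Its tip travels down and out to -x in an arc about the pin as it is pressed. Held by friction only (about 0.25 N m: some 6 N at 40 mm from the pin), it stays where it is left. Down at the start
- lever_c_tip (a point): middle of the end of the lever of valve_c, 52 mm from its pin. The lever is 8 mm thick and 12 mm wide, with a paddle 16 mm wide over its last 22 mm. Raised, it leans from the pin up towards the valve's -x, and the face to press looks to +x and up
- spare_filter: loose white disc filter, 54 mm across, lying flat, with a 10 mm spigot up to 40 mm high; origin at its underside
- spanner: loose steel spanner 150 mm long, lying flat, along its own x; origin at its underside
- dishes: loose stack of three clear culture dishes, 60 mm across and 42 mm high; origin at its underside
- bottle: loose amber glass jar, 56 mm across and 110 mm high; origin at its underside

How it is judged:
At the end, for the whole second after the job is handed in: All three levers lie down (each within 0.08 rad of its stop) and at rest, and the loose filter, spanner, dishes and jar are within 15 mm of where they were (value of joint each of lever_a, lever_b, lever_c below 0.08 rad and velocity of joint each of lever_a, lever_b below 0.05 rad/s and distance of each of spare_filter, spanner, dishes, bottle from where it was at the start of the episode below 0.015 m); the robot touches nothing.
It fails at once if the guard or its window frame is touched by the fingers or the arm (contact force between any of the fingers, the arm and guard above 0.5 N).
It fails at once if a valve is strained (pushed or squeezed with more than 60 N) or pressed by anything but the fingers (contact force between the fingers and valve_a above 60 N or contact force between the arm and valve_a above 1 N or contact force between the fingers and valve_b above 60 N or contact force between the arm and valve_b above 1 N or contact force between the fingers and valve_c above 60 N or contact force between the arm and valve_c above 1 N).
It fails at once if the lever that was already down is raised (value of joint lever_c above 0.15 rad).
It fails at once if a loose thing is lifted or shifted by more than 15 mm (distance of any of spare_filter, spanner, dishes, bottle from where it was at the start of the episode above 0.015 m).
It also fails if it takes over 48 s, if anything falls off the work surface, if the arm or the gripper's body presses on something with over 40 N, if the wrist force passes 120 N, or if a joint passes its speed limit or range.

## Working session

There is one attempt and no reset: what is moved stays moved. The work goes in short steps, Python scripts to look and compute and a shell command to move; the robot and the scene stay as the last step left them, time stands still between calls to the robot, and variables do not carry over. Pictures are saved under pics/ and viewed, and the job is handed in when it is done.

```bash
mkdir -p pics; ls; cat > h.py <<'E'
import numpy as np, cv2
from station import manip, optics, job
def save(n,im): cv2.imwrite('pics/'+n+'.png',cv2.cvtColor(im,cv2.COLOR_RGB2BGR))
E
python3 - <<'E'
from h import *
s=manip.sense(); print({k:np.round(v,3).tolist() for k,v in s.items()})
for n in ("scene","side","wrist"):
    im,d=optics.snapshot(n); save(n+'0',im); np.savez('pics/%s0.npz'%n,im=im,d=d)
    m=optics.camera_model(n); print(n,{k:(np.round(v,4).tolist() if not isinstance(v,str) else v) for k,v in m.items()})
E
```

```text
pics
{'t': 0.0, 'q': [-1.511, 0.528, 1.434, -0.0, 1.181, -0.178], 'qd': [0.001, 0.0, -0.003, -0.0, 0.002, 0.001], 'tau': [0.001, -44.235, -17.803, -0.0, 0.008, 0.0], 'tcp_pos': [0.148, -0.607, 0.249], 'tool_rot': [0.993, 0.119, 0.0, -0.001], 'force': [0.938, 0.327, -0.313], 'ft_torque': [-0.003, 0.015, -0.008], 'finger_gap': 0.997}
scene {'mtx': [[365.1867, 0.0, 312.4309], [0.0, 365.1867, 194.0286], [0.0, 0.0, 1.0]], 'camera_from_world': [[-0.749, 0.6625, -0.0074, 0.4093], [-0.5379, -0.6014, 0.5907, 0.2523], [0.3869, 0.4465, 0.8068, -1.2842], [0.0, 0.0, 0.0, 1.0]]}
side {'mtx': [[370.1313, 0.0, 326.737], [0.0, 370.1313, 200.2727], [0.0, 0.0, 1.0]], 'camera_from_world': [[-0.9966, -0.0797, 0.0193, 0.5902], [0.0718, -0.7338, 0.6755, -0.0831], [-0.0397, 0.6746, 0.7371, -1.0438], [0.0, 0.0, 0.0, 1.0]]}
wrist {'mtx': [[309.7069, 0.0, 318.8999], [0.0, 309.7069, 203.3377], [0.0, 0.0, 1.0]], 'tool_from_camera': [[-0.0007, 0.9547, 0.2976, 0.0757], [1.0, 0.0009, -0.0002, -0.0003], [-0.0005, 0.2976, -0.9547, -0.1236], [0.0, 0.0, 0.0, 1.0]]}
```

View pics/scene0.png

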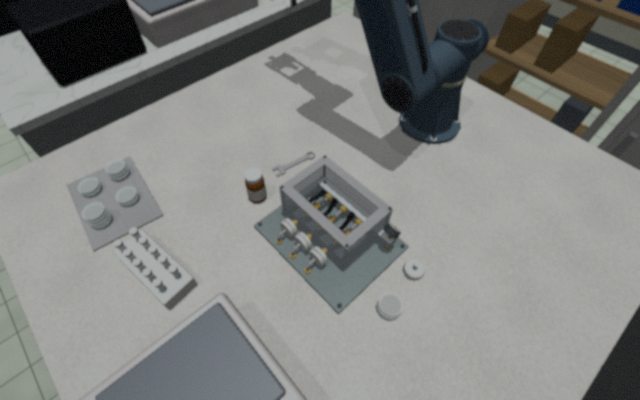

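View pics/side0.png

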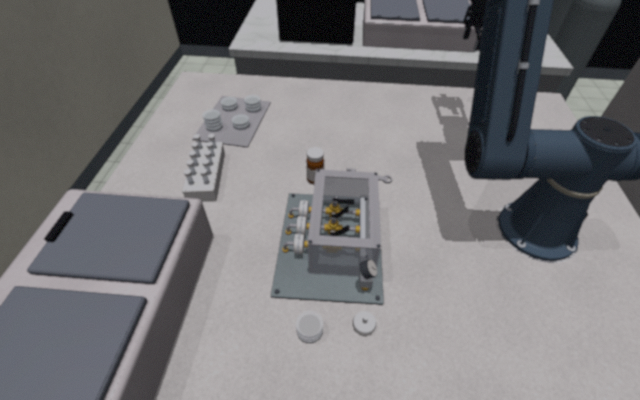

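View pics/wrist0.png

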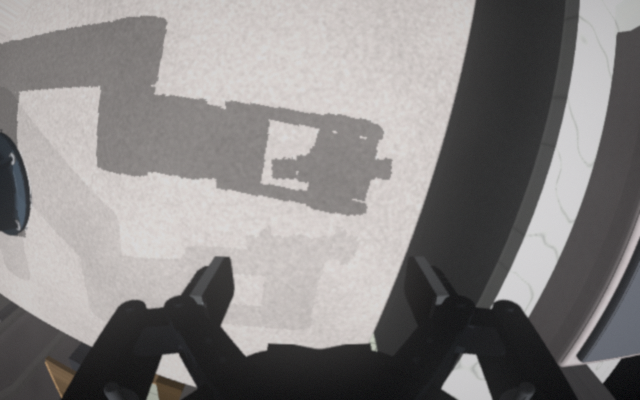

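```bash
python3 - <<'E'
from h import *
a=np.load('pics/scene0.npz')['im'];b=np.load('pics/side0.npz')['im']
c=np.hstack([cv2.resize(a[150:310,245:415],None,fx=2.3,fy=2.3,interpolation=3)[:368],cv2.resize(b[160:320,265:435],None,fx=2.3,fy=2.3,interpolation=3)])
save('crop0',c)
def pts(n):
    f=np.load(f'pics/{n}0.npz');d=f['d'];m=optics.camera_model(n);K=m['mtx'];T=np.linalg.inv(m['camera_from_world'])
    v,u=np.mgrid[:400,:640];X=np.stack([(u-K[0][2])/K[0][0]*d,-(v-K[1][2])/K[1][1]*d,-d],-1)
    return X@T[:3,:3].T+T[:3,3],d
for n in('scene','side'):
    P,d=pts(n); np.save(f'pics/{n}P.npy',P)
    m=(d>0)&(abs(P[...,2]-.138)<.006)&(P[...,0]>.3)&(P[...,0]<.9)&(abs(P[...,1])<.4)
    k=cv2.connectedComponentsWithStats(m.astype(np.uint8))
    i=1+np.argmax(k[2][1:,4]);mm=k[1]==i
    q=P[mm];print(n,k[2][i],q[:,2].mean(),cv2.minAreaRect((q[:,:2]*1000).astype(np.float32)))
E
```

```text
scene [ 279  155  114   95 2490] 0.13751807946049668 ((544.35693359375, 83.04263305664062), (166.70187377929688, 247.38607788085938), 1.1657636165618896)
side [ 307  169   74   82 2461] 0.1384734367507245 ((543.05810546875, 82.64430236816406), (165.25730895996094, 250.61978149414062), 1.0063343048095703)
```

View pics/crop0.png

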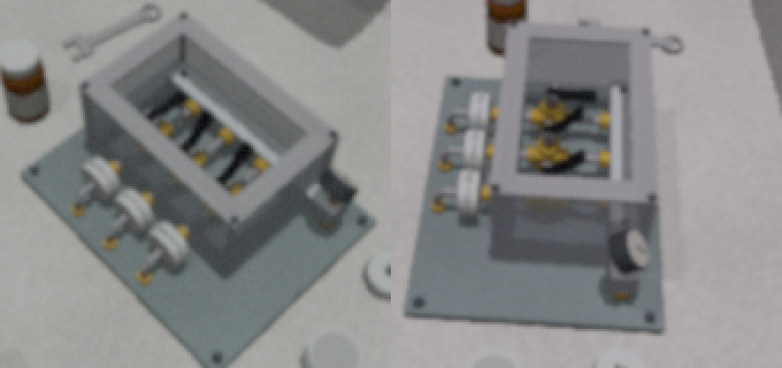

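```bash
python3 -m inch '[2.7,4.9,0.6,0.0965,2.7,4.9,0.6,0.0965,2.7,4.9,0.6,0.0965,2.7,4.9,0.6,0.0965,2.7,4.9,0.6,0.0965,2.7,4.9,0.6,0.0965,2.7,4.9,0.6,0.0965,2.7,4.9,0.6,0.0965,2.7,4.9,0.6,0.0965,2.7,4.9,0.6,0.0965,2.7,4.9,0.6,0.0965,2.7,4.9,0.6,0.0965,2.7,4.9,0.6,0.0965,2.7,4.9,0.6,0.0965,0,0,0,0,0,0,0,0]' 0 20
python3 - <<'E'
from h import *
s=manip.sense(); print({k:np.round(v,3).tolist() for k,v in s.items()})
im,d=optics.snapshot('wrist');save('w1',im);np.savez('pics/w1.npz',im=im,d=d,p=s['tcp_pos'],r=s['tool_rot'])
E
```

```text
t: 2.15
tcp_pos: [0.5252, 0.0787, 0.3337]
tool_rot: [0.7, 0.714, -0.001, -0.0]
force: [-0.2, -0.1, -0.0]
finger_gap: 0.002
{'t': 2.15, 'q': [-0.062, 0.308, 1.558, -0.001, 1.277, -0.081], 'qd': [-0.029, -0.009, 0.014, 0.0, -0.002, 0.0], 'tau': [0.747, -34.93, -19.467, 0.05, -0.027, -0.0], 'tcp_pos': [0.525, 0.079, 0.334], 'tool_rot': [0.7, 0.714, -0.001, -0.0], 'force': [-0.21, -0.116, -0.012], 'ft_torque': [-0.006, -0.015, -0.003], 'finger_gap': 0.002}
```

View pics/w1.png

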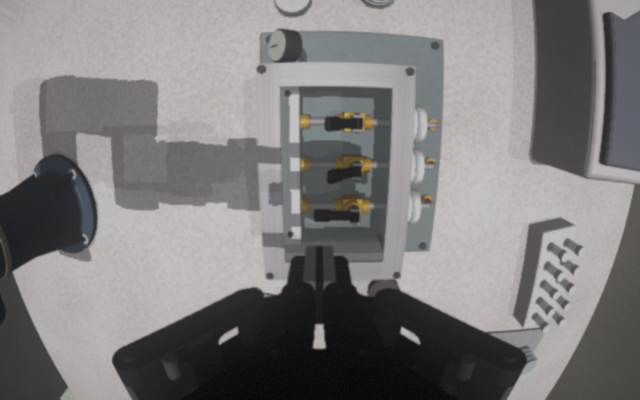

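```bash
cat >> h.py <<'E'
from scipy.spatial.transform import Rotation as R
def wpts(f):
    m=optics.camera_model('wrist');K=np.array(m['mtx']);T=np.array(m['tool_from_camera'])
    d=f['d'];v,u=np.mgrid[:400,:640];x=(u-K[0,2])/K[0,0];y=(v-K[1,2])/K[1,1]
    th=np.hypot(x,y);t=np.where(th>1e-9,np.tan(th)/np.maximum(th,1e-9),1)
    C=np.stack([x*t*d,-y*t*d,-d],-1);tool=C@T[:3,:3].T+T[:3,3]
    return tool, tool@R.from_quat(f['r']).as_matrix().T+f['p']
def fit(W,d):
    m=(d>0)&(abs(W[...,2]-.138)<.006)&(W[...,0]>.4)&(W[...,0]<.7)&(abs(W[...,1]-.08)<.2)
    k=cv2.connectedComponentsWithStats(m.astype(np.uint8));i=1+np.argmax(k[2][1:,4]);q=W[k[1]==i]
    return k[1]==i,q
E
python3 - <<'E'
from h import *
f=np.load('pics/w1.npz');t,W=wpts(f);d=f['d'];im=f['im']
g=(d>0)&(t[...,2]>-.12)&(t[...,2]<.03)&(np.hypot(t[...,0],t[...,1])<.12)
for z in np.arange(-.1,.03,.01):
    m=g&(abs(t[...,2]-z)<.005)
    if m.sum()>5: print('tool z %.2f'%z,m.sum(),np.round(t[m].min(0)*1e3),np.round(t[m].max(0)*1e3))
mk,q=fit(W,d);print('guard z',np.median(q[:,2]))
# left edges: fit inner/outer x edges over rows & y edges
th=[];
c=np.array([.556,.083])
for lo,nm in ((0,'+y outer'),):
    pass
print(cv2.minAreaRect((q[:,:2]*1e3).astype(np.float32)), q.min(0),q.max(0))
# inner window: contour hole
cs,h=cv2.findContours(mk.astype(np.uint8),cv2.RETR_CCOMP,cv2.CHAIN_APPROX_NONE)
for c,hh in zip(cs,h[0]):
    if cv2.contourArea(c)>2000:
        p=np.array([W[v,u,:2] for u,v in c[:,0]]);print('hole' if hh[3]>=0 else 'outer',np.round(p.min(0)*1e3),np.round(p.max(0)*1e3))
hs=im.max(2)
for v0,y in ((123,58),(168,0),(212,-58)):
    b=(hs<45);b[:v0-16]=0;b[v0+16:]=0;b[:,:300]=0;b[:,372:]=0
    k=cv2.connectedComponentsWithStats(b.astype(np.uint8));i=1+np.argmax(k[2][1:,4]);m=(k[1]==i)&(d>0)
    print(y,k[2][i]); 
    p=W[m]
    for x0 in np.arange(.49,.59,.008):
        s=abs(p[:,0]-x0)<.004
        if s.sum()>3: print('  x %.3f y %.4f z %.4f..%.4f'%(x0,np.median(p[s,1]),np.median(p[s,2]),p[s,2].max()))
E
```

```text
tool z -0.08 4497 [ -2. -58. -84.] [ 22.  57. -75.]
tool z -0.07 10734 [ -3. -63. -75.] [ 21.  62. -65.]
tool z -0.06 7353 [-10. -60. -65.] [ 19.  61. -55.]
tool z -0.05 5392 [ -9. -52. -55.] [ 18.  52. -45.]
tool z -0.04 4888 [ -9. -45. -45.] [ 16.  43. -35.]
tool z -0.03 3012 [-12. -36. -35.] [ 15.  36. -25.]
tool z -0.02 916 [-11. -21. -25.] [ 14.  21. -15.]
tool z -0.01 633 [  6. -14. -15.] [12. 13. -5.]
tool z -0.00 583 [  6. -14.  -5.] [12. 13.  5.]
tool z 0.01 434 [  6. -14.   5.] [12. 13. 15.]
guard z 0.13801547712858378
((541.7455444335938, 82.16336822509766), (166.35877990722656, 245.81863403320312), 1.0344525575637817) [ 0.45657289 -0.04199726  0.13363208] [0.62653103 0.20614245 0.14214469]
outer [457. -42.] [627. 206.]
58 [330 118  27  12 222]
  x 0.538 y 0.1395 z 0.1215..0.1246
  x 0.546 y 0.1405 z 0.1149..0.1185
  x 0.554 y 0.1404 z 0.1075..0.1104
  x 0.562 y 0.1404 z 0.0995..0.1037
  x 0.570 y 0.1415 z 0.0948..0.0955
0 [328 167  32  16 340]
  x 0.538 y 0.0834 z 0.1270..0.1291
  x 0.546 y 0.0829 z 0.1204..0.1253
  x 0.554 y 0.0837 z 0.1113..0.1157
  x 0.562 y 0.0837 z 0.1019..0.1065
  x 0.570 y 0.0830 z 0.0947..0.0976
-58 [315 210  43  12 371]
  x 0.522 y 0.0257 z 0.0919..0.0936
  x 0.530 y 0.0256 z 0.0919..0.0936
  x 0.538 y 0.0260 z 0.0920..0.0938
  x 0.546 y 0.0259 z 0.0919..0.0947
  x 0.554 y 0.0261 z 0.0920..0.0937
  x 0.562 y 0.0250 z 0.0919..0.0941
  x 0.570 y 0.0253 z 0.0942..0.0964
```

```bash
python3 -m inch '[0.8,0.45,0,0,0,0,-3,0,0,0,-3,0,0,0,-3,0,0,0,-3,0,0,0,-3,0,0,0,-2,0,0,0,0,0,0,0,0,0]' 0 20
python3 - <<'E'
from h import *
s=manip.sense()
im,d=optics.snapshot('wrist');save('w2',im)
im,d=optics.snapshot('side');save('s2',cv2.resize(im[120:280,265:435],None,fx=4,fy=3.7,interpolation=3))
E
```

```text
t: 3.32
tcp_pos: [0.5347, 0.0827, 0.165]
tool_rot: [0.701, 0.713, 0.001, 0.001]
force: [-0.1, 0.1, -0.4]
finger_gap: 0.001
```

View pics/w2.png

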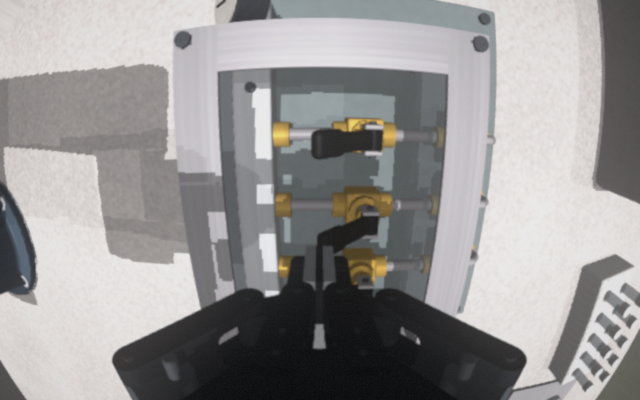

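View pics/s2.png

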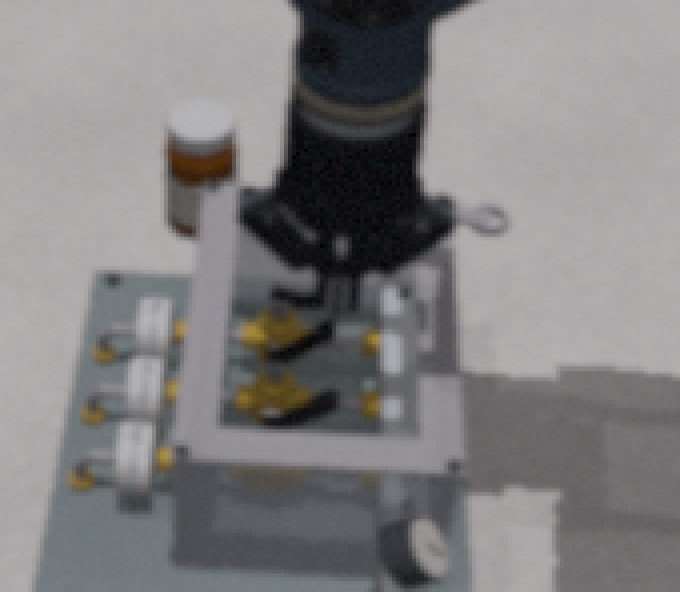

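```bash
python3 -m inch '[0,0,-0.5,0,0,0,-0.5,0,0,0,-0.5,0,0,0,-0.5,0,0,0,-0.4,0,0,0,-0.4,0]' 0 20; python3 -m inch '[0,0,-0.4,0,0,0,-0.4,0,0,0,-0.4,0,0,0,-0.4,0,0,0,-0.3,0,0,0,-0.2,0,0,0,0,0]'
```

```text
t: 4.18
tcp_pos: [0.5274, 0.0835, 0.1365]
tool_rot: [0.7, 0.714, -0.005, -0.005]
force: [-14.2, -1.0, 16.2]
finger_gap: -0.002
t: 5.05
tcp_pos: [0.5327, 0.0834, 0.115]
tool_rot: [0.7, 0.714, -0.001, -0.001]
force: [-0.1, -1.0, -1.0]
finger_gap: -0.0
```

```bash
python3 -m inch '[0,0,-0.1,0,0,0,-0.1,0,0,0,-0.1,0,0,0,0,0]'
python3 - <<'E'
from h import *
im,d=optics.snapshot('wrist');save('w3',im)
im,d=optics.snapshot('side');save('s3',cv2.resize(im[120:280,265:435],None,fx=4,fy=3.7,interpolation=3))
E
```

```text
t: 5.55
tcp_pos: [0.5334, 0.0833, 0.1125]
tool_rot: [0.7, 0.714, -0.0, -0.0]
force: [-1.5, -0.7, 5.3]
finger_gap: 0.0
```

View pics/w3.png

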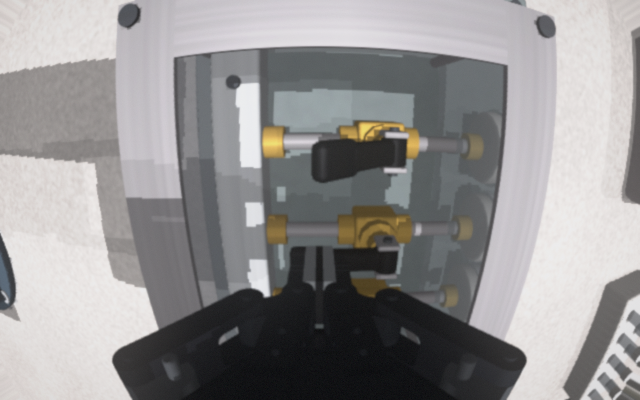

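View pics/s3.png

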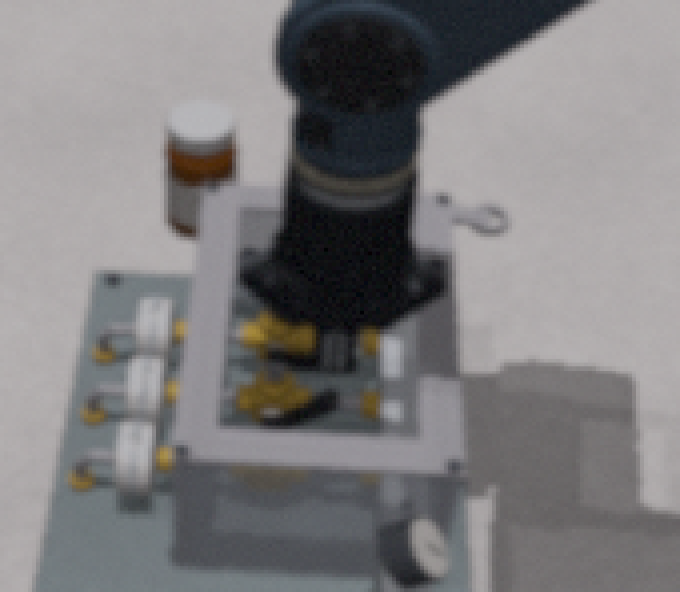

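```bash
python3 -m inch '[0,0,-0.1,0,0,0,0,0]'; python3 -m inch '[0,0,-0.1,0,0,0,0,0]'
```

```text
t: 5.9
tcp_pos: [0.5332, 0.0833, 0.1115]
tool_rot: [0.7, 0.714, -0.0, -0.001]
force: [-2.5, 0.8, 6.0]
finger_gap: 0.002
t: 6.15
tcp_pos: [0.5332, 0.0833, 0.1109]
tool_rot: [0.7, 0.714, -0.0, -0.0]
force: [-2.9, 0.1, 8.1]
finger_gap: 0.0
```

```bash
python3 -m inch '[0,0,-0.1,0,0,0,0,0]'; python3 -m inch '[0,0,-0.1,0,0,0,0,0]'
```

```text
t: 6.4
tcp_pos: [0.5332, 0.0833, 0.1107]
tool_rot: [0.7, 0.714, -0.0, -0.0]
force: [-5.4, -0.9, 13.5]
finger_gap: -0.001
t: 6.65
tcp_pos: [0.5333, 0.0833, 0.1105]
tool_rot: [0.7, 0.714, -0.0, -0.0]
force: [-6.4, -0.2, 19.4]
finger_gap: -0.001
```

```bash
python3 -m inch '[0,0,1.5,0,0,0,2,0,0,0,2.2,0,0,0,0,0,0.1,2.8,0,0,0,2.9,0,0,0,0,0,0,0,0,0,0]'
python3 - <<'E'
from h import *
im,d=optics.snapshot('wrist');save('w4',im)
im,d=optics.snapshot('side');save('s4',cv2.resize(im[120:280,265:435],None,fx=4,fy=3.7,interpolation=3))
E
```

```text
t: 7.65
tcp_pos: [0.5346, 0.1399, 0.1646]
tool_rot: [0.7, 0.714, -0.001, -0.0]
force: [0.2, -0.0, -0.6]
finger_gap: -0.001
```

View pics/w4.png

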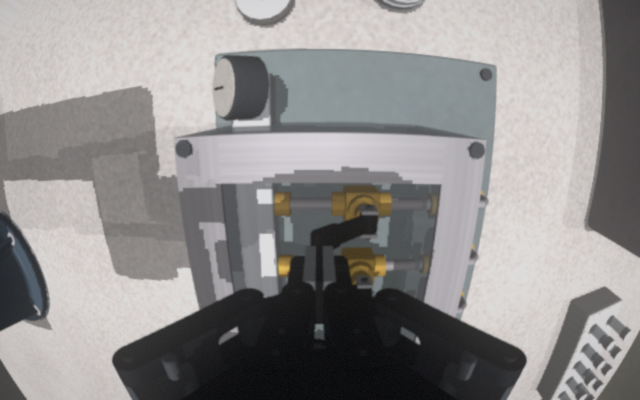

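View pics/s4.png

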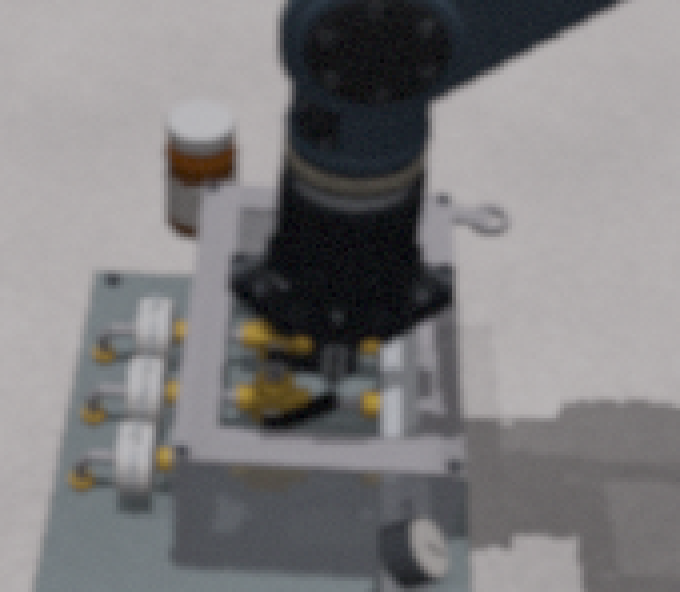

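```bash
python3 -m inch '[0,0,-0.5,0,0,0,-0.5,0,0,0,-0.5,0,0,0,-0.5,0,0,0,-0.3,0,0,0,-0.3,0]' 0 20; python3 -m inch '[0,0,-0.3,0,0,0,-0.3,0,0,0,-0.3,0,0,0,-0.3,0,0,0,-0.3,0,0,0,-0.3,0,0,0,-0.3,0,0,0,-0.3,0,0,0,0,0]'; python3 -m inch '[0,0,-0.1,0,0,0,-0.1,0,0,0,0,0]'
```

```text
t: 8.5
tcp_pos: [0.5307, 0.1402, 0.1399]
tool_rot: [0.7, 0.714, -0.004, -0.003]
force: [-10.7, -1.1, 15.1]
finger_gap: -0.001
t: 9.62
tcp_pos: [0.5334, 0.1404, 0.1153]
tool_rot: [0.7, 0.714, -0.001, -0.001]
force: [-1.9, 0.8, 2.7]
finger_gap: 0.0
t: 10.0
tcp_pos: [0.5333, 0.1404, 0.1134]
tool_rot: [0.7, 0.714, -0.001, -0.001]
force: [-3.5, -0.2, 5.1]
finger_gap: 0.0
```

```bash
python3 -m inch '[0,0,-0.1,0,0,0,-0.1,0,0,0,-0.1,0,0,0,0,0]'; python3 -m inch '[0,0,-0.1,0,0,0,0,0]'; python3 -m inch '[0,0,-0.1,0,0,0,0,0]'
```

```text
t: 10.5
tcp_pos: [0.5331, 0.1404, 0.1108]
tool_rot: [0.7, 0.714, -0.001, -0.001]
force: [-4.8, -0.2, 8.5]
finger_gap: 0.001
t: 10.75
tcp_pos: [0.5332, 0.1403, 0.1107]
tool_rot: [0.7, 0.714, -0.001, -0.001]
force: [-6.4, -1.0, 15.5]
finger_gap: 0.001
t: 11.0
tcp_pos: [0.5331, 0.1404, 0.1105]
tool_rot: [0.7, 0.714, -0.001, -0.001]
force: [-7.8, -0.0, 20.4]
finger_gap: 0.0
```

On its stop. Retreat up and check all three.

```bash
python3 -m inch '[0,0,1.5,0,0,0,3,0,0,0,3,0,0,0,4,0,0,0,5,0,0,0,5.5,0,0,-3,0,0,0,-3,0,0,0,0,0,0,0,0,0,0]'
python3 - <<'E'
from h import *
s=manip.sense(); im,d=optics.snapshot('wrist');save('w5',im);f=dict(im=im,d=d,p=s['tcp_pos'],r=s['tool_rot'])
t,W=wpts(f);hs=im.max(2)
b=(hs<45)&(d>0)&(t[...,2]>.08)&(W[...,2]>.085)&(W[...,2]<.136)&(W[...,0]>.5)&(W[...,0]<.575)
for y in(.140,.083,.0257):
    p=W[b&(abs(W[...,1]-y)<.012)]
    for x0 in np.arange(.514,.574,.008):
        q=abs(p[:,0]-x0)<.004
        if q.sum()>3: print(y,'x %.3f z %.4f..%.4f'%(x0,np.median(p[q,2]),p[q,2].max()))
im,d=optics.snapshot('side');save('s5',im)
E
```

```text
t: 12.25
tcp_pos: [0.535, 0.0806, 0.3282]
tool_rot: [0.7, 0.714, 0.0, -0.0]
force: [-0.3, 0.3, 0.6]
finger_gap: 0.002
0.14 x 0.562 z 0.0932..0.0949
0.14 x 0.570 z 0.0934..0.0955
0.083 x 0.522 z 0.0915..0.0930
0.083 x 0.530 z 0.0915..0.0934
0.083 x 0.538 z 0.0917..0.0933
0.083 x 0.546 z 0.0917..0.0942
0.083 x 0.554 z 0.0919..0.0933
0.083 x 0.562 z 0.0919..0.0943
0.083 x 0.570 z 0.0940..0.0956
0.0257 x 0.522 z 0.0920..0.0935
0.0257 x 0.530 z 0.0918..0.0941
0.0257 x 0.538 z 0.0919..0.0933
0.0257 x 0.546 z 0.0920..0.0938
0.0257 x 0.554 z 0.0919..0.0935
0.0257 x 0.562 z 0.0918..0.0936
0.0257 x 0.570 z 0.0941..0.0966
```

View pics/w5.png

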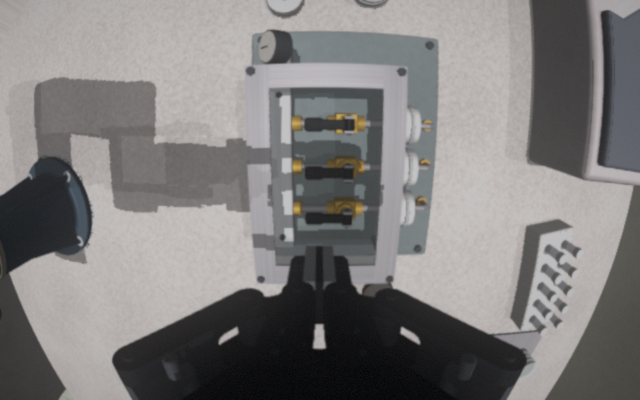

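View pics/s5.png

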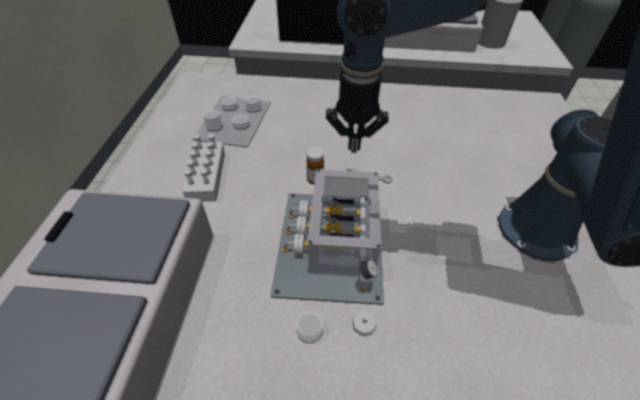

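Wrist view: all three levers appear as equally long flat bars (rows 124, 172, 217, columns about 305–352). My mask dropped most of the first one, so I'm measuring it again.

```bash
python3 - <<'E'
from h import *
s=manip.sense(); im,d=optics.snapshot('wrist');f=dict(im=im,d=d,p=s['tcp_pos'],r=s['tool_rot'])
t,W=wpts(f);print(im[124,305:350:6].tolist())
for u in range(302,350,5):
    print(u,[np.round(W[v,u]*1e3).tolist() for v in (122,125,128)])
E
```

```text
[[79, 78, 79], [58, 58, 60], [56, 55, 57], [58, 59, 61], [58, 58, 60], [57, 57, 59], [56, 57, 59], [42, 41, 43]]
302 [[511.0, 141.0, 49.0], [512.0, 137.0, 50.0], [510.0, 131.0, 12.0]]
307 [[519.0, 143.0, 91.0], [520.0, 139.0, 92.0], [520.0, 136.0, 92.0]]
312 [[525.0, 143.0, 90.0], [525.0, 139.0, 91.0], [525.0, 136.0, 90.0]]
317 [[531.0, 143.0, 92.0], [531.0, 139.0, 92.0], [531.0, 136.0, 91.0]]
322 [[537.0, 143.0, 92.0], [537.0, 140.0, 93.0], [537.0, 136.0, 92.0]]
327 [[543.0, 143.0, 91.0], [543.0, 140.0, 93.0], [543.0, 136.0, 91.0]]
332 [[548.0, 143.0, 93.0], [548.0, 140.0, 91.0], [548.0, 136.0, 92.0]]
337 [[554.0, 143.0, 92.0], [554.0, 140.0, 93.0], [554.0, 136.0, 92.0]]
342 [[560.0, 144.0, 91.0], [560.0, 140.0, 90.0], [560.0, 137.0, 92.0]]
347 [[566.0, 144.0, 91.0], [565.0, 140.0, 94.0], [566.0, 137.0, 93.0]]
```

All flat at about 92 mm, so I'm handing in.

```bash
python3 -c "
from station import job; print(job.sign_off())"
```

```text
the job is handed in; nothing more can be done
None
```

I pressed the two raised levers, the middle one and the one at y = +58 mm, flat onto their stops. I used the closed fingertips through the window, then lifted the hand clear and handed the job in at about 12.3 s.

- **Levers:** in the last depth check the tops of all three lie level at about 92 mm (90–94 mm point by point), the same height as the lever that was already down. My first check missed most of the y = +58 lever because the colour mask was too strict; reading its depth directly showed it flat.
- **Forces:** the highest I read was about 22 N, with the levers held on their stops. I only read the force at the end of each move, so brief peaks in between were not seen. Sideways force as the levers began to move shifted the hand about 7 mm on the first and 4 mm on the second.
- **Guard and loose things:** I saw no sign of touching the guard. The loose things look unmoved in the side picture, though I didn't measure them.

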